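# Put the stacked balance check weights back in their cases

## Task

The balance check is finished: take the four steel weights off the stack on the balance pan one at a time, from the top down, and put each one upright into the wooden case base that it fits, sitting flat on the bottom of the well. Lower each weight in rather than dropping it, and never let one tip over or touch the bench. Do not lean on the balance.

Things in the scene. Friction and masses are not known exactly. Their poses are not given: they have to be found in the camera images.
- balance: compact grey and white top-pan balance, 224 x 166 mm, body 57 mm high, display and keys facing the robot, fixed. Its round metal pan, 120 mm across, has a flat top 72 mm above the bench. Origin: on the bench under the body's centre, x axis from the display side to the rear; the pan's centre is 35 mm along +x. The weights are stacked near the middle of the pan
- weight_50: smallest of four plain stainless-steel check weights, an upright flat cylinder 22 mm across and 16.8 mm high, 50 g. Origin: centre of its underside, z up. The four stand as a stepped stack, each within 3 mm of centred on the next larger: 50 g on top, then 100 g, 200 g, and 500 g on the pan
- weight_100: second smallest of four plain stainless-steel check weights, an upright flat cylinder 31 mm across and 16.9 mm high, 100 g. Origin: centre of its underside, z up. The four stand as a stepped stack, each within 3 mm of centred on the next larger: 50 g on top, then 100 g, 200 g, and 500 g on the pan
- weight_200: second largest of four plain stainless-steel check weights, an upright flat cylinder 42 mm across and 18.4 mm high, 200 g. Origin: centre of its underside, z up. The four stand as a stepped stack, each within 3 mm of centred on the next larger: 50 g on top, then 100 g, 200 g, and 500 g on the pan
- weight_500: largest of four plain stainless-steel check weights, an upright flat cylinder 58 mm across and 24.1 mm high, 500 g. Origin: centre of its underside, z up. The four stand as a stepped stack, each within 3 mm of centred on the next larger: 50 g on top, then 100 g, 200 g, and 500 g on the pan
- case_50: smallest of four round pale-wood case bases loose on the bench, made for the 50 g weight: 52 mm across outside, 15 mm high, with a round dished well lined in dark grey felt, 38 mm across at the mouth, narrowing to 28 mm at its flat floor, 6 mm deep (floor 9 mm above the underside). A seated weight stands 10.8 mm proud of the rim. Origin: centre of its underside, z up
- case_100: second smallest of four round pale-wood case bases loose on the bench, made for the 100 g weight: 61 mm across outside, 15 mm high, with a round dished well lined in dark grey felt, 47 mm across at the mouth, narrowing to 37 mm at its flat floor, 6 mm deep (floor 9 mm above the underside). A seated weight stands 10.9 mm proud of the rim. Origin: centre of its underside, z up
- case_200: second largest of four round pale-wood case bases loose on the bench, made for the 200 g weight: 72 mm across outside, 15 mm high, with a round dished well lined in dark grey felt, 58 mm across at the mouth, narrowing to 48 mm at its flat floor, 6 mm deep (floor 9 mm above the underside). A seated weight stands 12.4 mm proud of the rim. Origin: centre of its underside, z up
- case_500: largest of four round pale-wood case bases loose on the bench, made for the 500 g weight: 88 mm across outside, 17 mm high, with a round dished well lined in dark grey felt, 74 mm across at the mouth, narrowing to 64 mm at its flat floor, 8 mm deep (floor 9 mm above the underside). A seated weight stands 16.1 mm proud of the rim. Origin: centre of its underside, z up

How it is judged:
On the way, in this order (a step that is already met when the one before it is completed fails the run):
1. the 50 g weight sits flat in its own case and is let go (horizontal distance between weight_50 and case_50 below 0.007 m and z of weight_50 in the frame of case_50 between 0.005 and 0.012 m and angle between weight_50's own z axis and vertical below 0.1 rad and contact force between the fingers and weight_50 below 0.5 N), for 0.2 s.
2. the 100 g weight sits flat in its own case and is let go (horizontal distance between weight_100 and case_100 below 0.007 m and z of weight_100 in the frame of case_100 between 0.005 and 0.012 m and angle between weight_100's own z axis and vertical below 0.1 rad and contact force between the fingers and weight_100 below 0.5 N), for 0.2 s.
3. the 200 g weight sits flat in its own case and is let go (horizontal distance between weight_200 and case_200 below 0.007 m and z of weight_200 in the frame of case_200 between 0.005 and 0.012 m and angle between weight_200's own z axis and vertical below 0.1 rad and contact force between the fingers and weight_200 below 0.5 N), for 0.2 s.
4. the 500 g weight sits flat in its own case and is let go (horizontal distance between weight_500 and case_500 below 0.007 m and z of weight_500 in the frame of case_500 between 0.005 and 0.012 m and angle between weight_500's own z axis and vertical below 0.1 rad and contact force between the fingers and weight_500 below 0.5 N), for 0.2 s.
At the end, for the whole second after the job is handed in: each of the four weights sits upright (within 0.1 rad) in its own case, within 7 mm of the case's centre and within 3 mm of lying on the well's floor, released and at rest, with the cases flat on the bench (all of step 1 and all of step 2 and all of step 3 and all of step 4 and linear speed of each of weight_50, weight_100, weight_200, weight_500 below 0.02 m/s and height (world z) of each of case_50, case_100, case_200, case_500 below 0.006 m and angle between each of case_50, case_100, case_200, case_500's own z axis and vertical below 0.08 rad); the robot touches nothing.
It fails at once if a weight tips over (more than 0.6 rad) (angle between any of weight_50, weight_100, weight_200, weight_500's own z axis and vertical above 0.6 rad).
It fails at once if a weight touches the bench (height (world z) of any of weight_50, weight_100, weight_200, weight_500 below 0.004 m).
It fails at once if a weight is dropped into a case (faster than 0.7 m/s less than 45 mm over the bench) ((height (world z) of weight_50 below 0.045 m and linear speed of weight_50 above 0.7 m/s) or (height (world z) of weight_100 below 0.045 m and linear speed of weight_100 above 0.7 m/s) or (height (world z) of weight_200 below 0.045 m and linear speed of weight_200 above 0.7 m/s) or (height (world z) of weight_500 below 0.045 m and linear speed of weight_500 above 0.7 m/s)).
It fails at once if the robot leans on the balance with more than 20 N (contact force between any of the fingers, the arm and balance above 20 N).
It also fails if it takes over 115 s, if anything falls off the work surface, if the arm or the gripper's body presses on something with over 40 N, if the wrist force passes 120 N, or if a joint passes its speed limit or range.

## Robot

A 6-joint arm with a two-finger parallel gripper is mounted at the origin on a cart in front of the work surface, level with it; the furniture and walls round the work are solid. World frame = base frame: x ahead of the robot, y to its left, z up, the work surface at z = 0. Lengths are in m, angles in rad, forces in N, time in s.
With the tool pointing down it reaches from about 0.35 to 0.8 m from the base axis. Payload 7.3 kg.
Tool frame: the origin (TCP) lies on the centre line of the jaws, within the pads' length; the fingertips stand r.tips_ahead ahead of it and the grasp point (between the pads) lies 3 mm ahead of it (r.tips_ahead is the distance from the TCP to the fingertips, in m); z points along the fingers, y is the line along which they close (so a half turn about z gives the same grasp; the last joint's range is limited). The gripper opens to 85 mm and grips with 20 to 120 N. Pads are 22 mm wide; open, the fingers measure 114 mm over their backs; the gripper's body (76 mm by 85 mm) begins 54 mm behind the grasp point. The pads swing forward as they close: fully open they stand 13 mm farther back than shut.
Start: joints at [-0.146, 0.342, 1.524, -0, 1.275, -0.146], TCP at [0.525, 0, 0.253] pointing down, gripper open.
Joint ranges: [-2.53, 2.53], [-0.77, 2.02], [0.04, 2.7], [-1, 4.14], [0.28, 2.66], [-3.11, 3.11]. Speed limits (rad/s): [2.57, 2.57, 3.14, 3.14, 3.14, 3.14].

## Interface

Orientations are given as [roll, pitch, yaw] about the fixed x, y, z axes, in that order (R = Rz(yaw) Ry(pitch) Rx(roll)).
In Python, from station import telemetry, viewer, ticket, r gives the robot as it stands. The module is installed in compiled form; this text tells all that it offers.
- The arm moves only by the tool drive_tool, never from a script. Its argument "moves" is text: rows parted by semicolons, each of 7 numbers parted by spaces: the finger opening in mm, from 0 to 85.4, then the shift along the tool's x, y, z in units of 25 mm (1.0 is 25 mm), then the turn, a rotation vector about the tool's x, y, z in units of 6 degrees (1.0 is 6 degrees). A call has exactly 10 rows; each row shifts and turns the commanded pose from where the row before left it, along the tool's axes as they then stand; what a row does not reach is not made up. A row lasts 1/8 s, in which the tool goes at most 62.5 mm and 10.7 degrees, less where a joint would pass 70% of its speed; a pose out of reach is approached as far as the arm can. A call is refused whole if a number of a shift passes 1 or a number of a turn 1, either way. A call with a gripper value outside its range is refused whole. The fingers move at their own pace and stop on an object; the grip force is fixed at half the most. Time passes only in rows, so rows that do not move let the fingers close, or fill a call up. It gives the time, the measured TCP pose, the force, the opening and the grip force at its end, in the units of the state.
- telemetry.observe(): the state, without advancing time (a new reading comes with each control period).
- viewer.grab_frame(name): name is "scene" or "side" or "wrist"; returns a dict with "image" (400x640x3 uint8, red, green, blue), "z_map" (400x640 float32, m along the optical axis (not along the pixel's ray), 0 where there is no reading), "camera_matrix" (3x3 intrinsics, pixels), "k1" (the pictures are not rectified: a ray, as slopes to the right and down, at radius r is drawn at 1 + k1 r^2 times it, then the intrinsics apply), "extrinsics" (4x4, takes a point from world to camera coordinates); the wrist camera has in their place "T_tool_cam" (4x4, takes a point from camera to tool coordinates, whose origin is the TCP and whose axes are the flange's). Camera axes: x right, y down, z forward; pixel columns grow to the right and rows downward; lengths in m; the calibration is good to about 2 mm. A picture is of the moment at which its call begins: read the wrist's pose just before it.
- ticket.sign_off(): hands the job in; it is judged then, once.
The state is a dict: "time_s": time; "q": joint angles; "qd": joint speeds; "joint_torque": joint torques, N m; "ee_pos": TCP position; "ee_rot": TCP orientation; "force": force on the tool from outside, world axes, zero at the start; "torque": the same for the moment, N m; "width": finger opening in m; "grasp_force": force on a finger pad.
Only numpy, scipy, OpenCV 4.12 (cv2) and the standard library are available. Lean on these libraries where they do the work, as an engineer would, in place of code of your own. Each camera call takes 0.05 s, during which the arm holds its last target. There are 200 camera calls.

## Working session

There is one attempt and no reset: what is moved stays moved. The work goes in short steps, Python scripts to look and compute and a tool call to move; the robot and the scene stay as the last step left them, time stands still between calls to the robot, and variables do not carry over. Pictures are saved under pics/ and viewed, at most 14 in all, crops included, and the job is handed in when it is done.

Besides the shell and the picture viewer there is one more tool, called after "Request:" as a command line: name --argument value ..., lists and objects as JSON in quotes. drive_tool: Moves the arm, as the interface text tells. Its arguments: {"type":"object","properties":{"moves":{"type":"string"}},"required":["moves"]}

```bash
mkdir -p pics; cat > h.py <<'E'
import numpy as np,cv2
from station import telemetry,viewer,ticket,r
from scipy.spatial.transform import Rotation as R
def pose():
    s=telemetry.observe();e=np.array(s['ee_rot']);T=np.eye(4)
    T[:3,:3]=e if e.shape==(3,3) else R.from_euler('xyz',e).as_matrix();T[:3,3]=s['ee_pos'];return s,T
def grab(name):
    s,T=pose();f=viewer.grab_frame(name)
    f['cw']=T@f['T_tool_cam'] if name=='wrist' else np.linalg.inv(f['extrinsics'])
    return f
def cloud(f):
    K=f['camera_matrix'];k=f['k1'];v,u=np.mgrid[:400,:640]
    pd=np.dstack([(u-K[0,2])/K[0,0],(v-K[1,2])/K[1,1]]);p=pd.copy()
    for _ in range(8): p=pd/(1+k*(p**2).sum(2,keepdims=True))
    z=f['z_map'];P=np.dstack([p[...,0]*z,p[...,1]*z,z,np.ones_like(z)])@f['cw'].T
    P=P[...,:3];P[z<=0]=np.nan;return P
def save(f,n): cv2.imwrite('pics/'+n,f['image'][...,::-1])
E
python3 - <<'E'
from h import *
s,T=pose();print(s,r.tips_ahead)
for n in('scene','side','wrist'):
    f=grab(n);save(f,n+'.png');np.save(n+'.npy',cloud(f));print(n,f['cw'].round(3),f['k1'])
E
```

```text
{'time_s': 0.0, 'q': array([-1.45990410e-01,  3.42723544e-01,  1.52501073e+00, -2.80367879e-05,
        1.27540021e+00, -1.46009055e-01]), 'qd': array([ 0.00235484, -0.00152131,  0.00015151,  0.00062644,  0.00030349,
        0.00078387]), 'joint_torque': array([ 5.72253757e-04, -4.33677435e+01, -2.46005630e+01, -7.37992127e-05,
        7.83137977e-03, -1.18290802e-05]), 'ee_pos': array([5.24634300e-01, 7.31619518e-05, 2.52627703e-01]), 'ee_rot': array([-3.14006333e+00, -1.97797702e-04,  1.57082300e+00]), 'force': array([-0.21857513,  0.52190464,  0.62003042]), 'torque': array([-0.018017  , -0.02425809,  0.00969576]), 'grasp_force': 0.0, 'width': 0.08562667411403735} 0.022
scene [[-0.897 -0.263  0.356  0.173]
 [-0.442  0.495 -0.748  0.752]
 [ 0.021 -0.828 -0.56   0.692]
 [ 0.     0.     0.     1.   ]] -0.10365422546593511
side [[-0.999 -0.032  0.004  0.535]
 [-0.023  0.625 -0.78   0.831]
 [ 0.023 -0.78  -0.625  0.799]
 [ 0.     0.     0.     1.   ]] 0.0504325751915731
wrist [[ 1.     0.002 -0.002  0.524]
 [ 0.001 -0.957 -0.29   0.073]
 [-0.002  0.29  -0.957  0.373]
 [ 0.     0.     0.     1.   ]] 0.005072322753691729
```

View pics/scene.png

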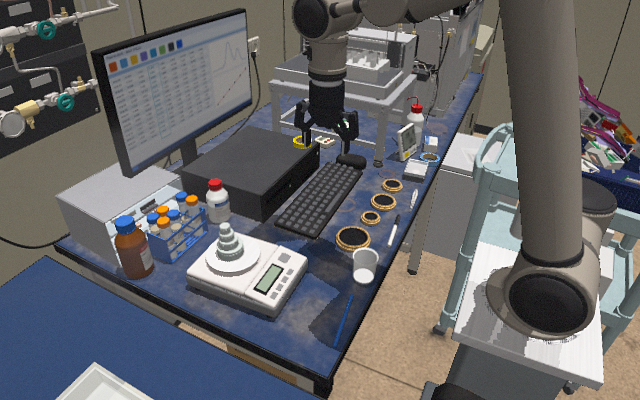

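View pics/side.png

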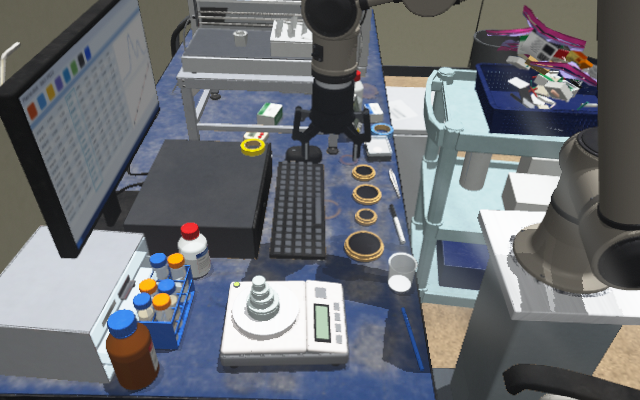

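View pics/wrist.png

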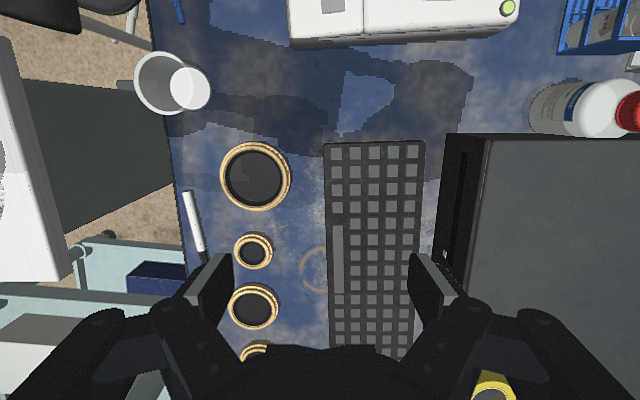

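```bash
cat >> h.py <<'E'
from scipy.optimize import least_squares
def circ(P):
    P=P[:,:2];c=P.mean(0)
    s=least_squares(lambda p:np.hypot(*(P-p[:2]).T)-p[2],[*c,.02],loss='soft_l1',f_scale=.001)
    return s.x
def cases(C):
    # wood rim: points 12-19 mm up, in the row of cases
    m=(C[...,2]>.011)&(C[...,2]<.021)&(C[...,0]>.33)&(C[...,0]<.50)&(C[...,1]>-.25)&(C[...,1]<.2)
    n,l,st,ce=cv2.connectedComponentsWithStats(m.astype(np.uint8))
    for i in range(1,n):
        if st[i,4]>60:
            P=C[l==i];h=cv2.minEnclosingCircle((P[:,:2]*1000).astype(np.float32))
            print('px',ce[i].round(),'n',st[i,4],'z',np.median(P[:,2]).round(4),'enc',np.round(h[0],1),round(2*h[1],1),'bbox',((P.min(0)+P.max(0))/2).round(4),(P.max(0)-P.min(0)).round(4))
E
python3 - <<'E'
from h import *
for n in('scene','side','wrist'):
    C=np.load(n+'.npy');print(n);cases(C)
    for lo,hi in((.13,.152),(.1295,.1335)): pass
    if n!='wrist':
        S=C[np.isfinite(C[...,2])&(C[...,0]>.4)&(C[...,0]<.75)&(C[...,1]>.1)&(C[...,1]<.55)&(C[...,2]>.02)&(C[...,2]<.17)]
        h,e=np.histogram(S[:,2],bins=np.arange(.02,.17,.003));print([(round(b,3),int(a)) for a,b in zip(h,e) if a>20])
        for zt,nm,rr in((.1482,'50',.011),(.1314,'100',.0155),(.1145,'200',.021),(.0961,'500',.029),(.072,'pan',.06)):
            Q=S[abs(S[:,2]-zt)<.003]
            if len(Q)>5: 
                hh=cv2.minEnclosingCircle((Q[:,:2]*1000).astype(np.float32));print(nm,len(Q),np.median(Q,0).round(4),np.round(hh[0],1),round(2*hh[1],1))
E
```

```text
scene
px [383. 201.] n 164 z 0.0138 enc [ 426.6 -195.1] 72.0 bbox [ 0.4251 -0.1954  0.0149] [0.0672 0.0715 0.0078]
px [371. 217.] n 112 z 0.014 enc [ 432.7 -106.3] 50.4 bbox [ 0.4328 -0.1057  0.0145] [0.0459 0.0456 0.007 ]
px [353. 237.] n 278 z 0.0156 enc [441.4  -3.8] 86.6 bbox [ 0.4403 -0.0044  0.0155] [0.0843 0.0849 0.0089]
px [363. 278.] n 63 z 0.016 enc [369.9 104.5] 48.0 bbox [0.3699 0.1104 0.0164] [0.0454 0.0275 0.0091]
[(np.float64(0.02), 114), (np.float64(0.023), 111), (np.float64(0.026), 117), (np.float64(0.029), 109), (np.float64(0.032), 101), (np.float64(0.035), 135), (np.float64(0.038), 209), (np.float64(0.041), 242), (np.float64(0.044), 221), (np.float64(0.047), 427), (np.float64(0.05), 488), (np.float64(0.053), 1078), (np.float64(0.056), 1324), (np.float64(0.059), 60), (np.float64(0.068), 65), (np.float64(0.071), 765), (np.float64(0.074), 227), (np.float64(0.077), 25), (np.float64(0.08), 31), (np.float64(0.083), 24), (np.float64(0.086), 30), (np.float64(0.089), 38), (np.float64(0.095), 104), (np.float64(0.098), 60), (np.float64(0.101), 21), (np.float64(0.107), 28), (n
[... 1807 characters left out ...]
.3] 31.3
200 135 [0.6319 0.2461 0.1143] [638.8 236.4] 42.5
500 254 [0.6313 0.2496 0.0961] [637.7 234.5] 58.8
pan 1742 [0.6212 0.2477 0.0721] [633.8 229.9] 122.2
wrist
px [168.  84.] n 238 z 0.0162 enc [366.1  99.1] 46.4 bbox [0.3579 0.0991 0.016 ] [0.0249 0.0456 0.0099]
px [204.  90.] n 113 z 0.0162 enc [380.1  97.2] 46.2 bbox [0.3868 0.0971 0.0161] [0.0194 0.0459 0.0098]
px [253. 178.] n 1315 z 0.0154 enc [440.7  -6. ] 82.8 bbox [ 0.4413 -0.0063  0.0148] [0.0812 0.0819 0.0075]
px [252. 253.] n 483 z 0.0138 enc [ 431.4 -108.1] 47.5 bbox [ 0.4321 -0.1081  0.0139] [0.0456 0.0463 0.0056]
px [252. 309.] n 638 z 0.0136 enc [ 426.6 -196.1] 66.7 bbox [ 0.4262 -0.1957  0.0139] [0.0656 0.0654 0.0058]
```

```bash
sed -i 's/-.25)&/-.36)\&/' h.py
python3 - <<'E'
from h import *
for n in('scene','side'):
    C=np.load(n+'.npy');print(n);cases(C)
    P=C[np.isfinite(C[...,2])]
    for x in np.arange(.3,.75,.05):
        print(round(x,2),[int(1000*max([0,*P[(abs(P[:,0]-x)<.025)&(abs(P[:,1]-y)<.025)][:,2]])) for y in np.arange(-.5,.4,.05)])
s,T=pose();C=np.load('wrist.npy');t=(C.reshape(-1,3)-T[:3,3])@T[:3,:3];t=t[np.isfinite(t[:,0])]
t=t.reshape(-1,3)
m=(abs(t[:,0])<.03)&(abs(t[:,1])<.07)&(t[:,2]<.05)
for a,b in((-.07,-.03),(.03,.07)):
    q=t[m&(t[:,1]>a)&(t[:,1]<b)];print(len(q),q.max(0),np.percentile(q,98,axis=0).round(4),q.min(0))
E
```

```text
scene
px [392. 184.] n 124 z 0.0138 enc [ 428.5 -289.7] 63.3 bbox [ 0.43   -0.2898  0.015 ] [0.0602 0.0628 0.0076]
px [383. 201.] n 164 z 0.0138 enc [ 426.6 -195.1] 72.0 bbox [ 0.4251 -0.1954  0.0149] [0.0672 0.0715 0.0078]
px [371. 217.] n 112 z 0.014 enc [ 432.7 -106.3] 50.4 bbox [ 0.4328 -0.1057  0.0145] [0.0459 0.0456 0.007 ]
px [353. 237.] n 278 z 0.0156 enc [441.4  -3.8] 86.6 bbox [ 0.4403 -0.0044  0.0155] [0.0843 0.0849 0.0089]
px [363. 278.] n 63 z 0.016 enc [369.9 104.5] 48.0 bbox [0.3699 0.1104 0.0164] [0.0454 0.0275 0.0091]
0.3 [0, 0, 0, 0, 0, 0, 0, 0, 0, 0, 0, 598, 596, 0, 0, 0, 0, 0]
0.35 [22, 32, 32, 32, 11, 11, 9, 14, 15, 13, 553, 594, 594, 66, 11, 11, 10, 3]
0.4 [23, 32, 33, 34, 18, 17, 18, 17, 17, 19, 19, 584, 589, 66, 4, 6, 4, 3]
0.45 [108, 106, 5, 5, 17, 17, 18, 18, 17, 541, 350, 583, 583, 4, 4, 3, 4, 3]
0.5 [278, 278, 277, 4, 4, 5, 3, 4, 5, 541, 571, 575, 3, 52, 57, 56, 56, 3]
0.55 [340, 432, 340, 226, 19, 21, 21, 22, 21, 21, 487, 573, 3, 59, 60, 74, 59, 4]
0.6 [339, 338, 339, 38, 29, 23, 25, 24, 24, 23, 350, 557, 2, 70, 115, 132, 74, 4]
0.65 [339, 341, 341, 34, 8
[... 877 characters left out ...]
 64, 3, 5, 4, 4]
0.45 [105, 62, 20, 4, 18, 17, 18, 15, 17, 19, 349, 566, 567, 3, 4, 4, 4, 4]
0.5 [1, 5, 67, 5, 4, 3, 2, 3, 3, 16, 504, 564, 4, 53, 55, 57, 57, 4]
0.55 [2, 3, 223, 35, 20, 20, 20, 21, 22, 20, 491, 563, 3, 60, 59, 70, 60, 3]
0.6 [341, 338, 338, 224, 30, 24, 22, 22, 23, 22, 348, 555, 4, 74, 115, 117, 75, 4]
0.65 [340, 338, 340, 217, 74, 99, 97, 96, 100, 97, 99, 99, 3, 73, 130, 150, 76, 5]
0.7 [321, 319, 318, 204, 98, 116, 117, 104, 102, 103, 102, 102, 3, 61, 75, 75, 59, 3]
14445 [ 0.01711391 -0.03000286  0.00951896] [ 0.016  -0.0311  0.0013] [-0.01472924 -0.06999429 -0.07018318]
14616 [0.01707086 0.06999737 0.00968497] [0.0159 0.0691 0.0012] [-0.0141311   0.03000028 -0.0700921 ]
```

Request:
drive_tool --moves "34 .94 .46 0 0 0 0;34 .94 .46 0 0 0 0;34 .94 .46 0 0 0 0;34 .94 .46 0 0 0 0;34 .94 .46 0 0 0 0;34 .94 .46 0 0 0 0;34 .94 .46 0 0 0 0;34 .94 .46 0 0 0 0;34 .94 .46 0 0 0 0;34 .94 .46 0 0 0 0"

```text
time_s: 1.4
ee_pos: [0.6402, 0.2358, 0.2528]
ee_rot: [-3.141, 0.0, 1.571]
force: [0.4, 0.1, 1.1]
width: 0.0341
grasp_force: 0.0
```

```bash
cat >> h.py <<'E'
def tips(C,T):
    t=((C.reshape(-1,3)-T[:3,3])@T[:3,:3]);t=t[np.isfinite(t[:,0])]
    q=t[(abs(t[:,0])<.02)&(abs(t[:,1])<.06)&(t[:,2]<.035)&(t[:,2]>-.03)]
    print('tip z',np.sort(q[:,2])[-30::6].round(4));return q
def stack(C):
    for zt,nm in((.1482,'50'),(.1314,'100'),(.1145,'200'),(.0961,'500')):
        Q=C[(abs(C[...,2]-zt)<.003)&(abs(C[...,0]-.64)<.06)&(abs(C[...,1]-.237)<.06)]
        if len(Q)>20:
            hh=cv2.minEnclosingCircle((Q[:,:2]*1000).astype(np.float32));print(nm,len(Q),np.median(Q,0).round(4),np.round(hh[0],1),round(2*hh[1],1))
E
python3 - <<'E'
from h import *
f=grab('wrist');s,T=pose();save(f,'w2.png');C=cloud(f);print(s['ee_pos'],s['ee_rot'],s['width'],s['time_s']);tips(C,T);stack(C)
E
```

```text
[0.640719   0.23860841 0.25228388] [-3.14123678e+00 -1.46284685e-03  1.57263047e+00] 0.0338920562330304 1.45
tip z [0.0189 0.0191 0.0194 0.02   0.0204]
50 577 [0.6404 0.2354 0.1477] [640.5 235.1] 22.4
100 375 [0.6329 0.2428 0.1309] [638.8 235.1] 31.2
200 495 [0.6297 0.2433 0.114 ] [637.4 233.9] 42.0
500 958 [0.6309 0.2436 0.0956] [636.4 232.4] 58.4
```

View pics/w2.png

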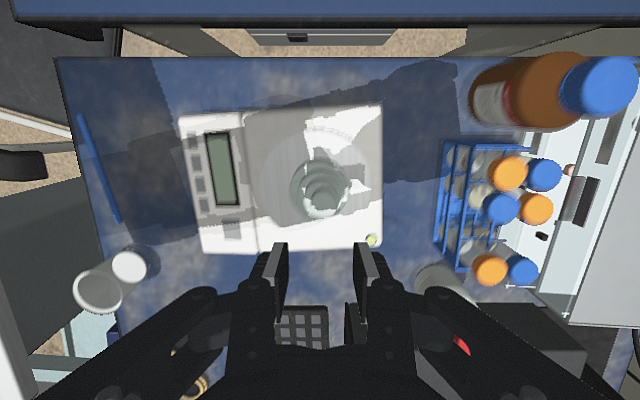

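Request:
drive_tool --moves "34 0 0 .5 0 0 0;34 0 0 .5 0 0 0;34 0 0 .5 0 0 0;34 0 0 .5 0 0 0;34 0 0 .5 0 0 0;34 0 0 .5 0 0 0;34 0 0 .2 0 0 0;34 0 0 0 0 0 0;34 0 0 0 0 0 0;34 0 0 0 0 0 0"

```text
time_s: 2.7
ee_pos: [0.6402, 0.2351, 0.1739]
ee_rot: [3.141, -0.0, 1.571]
force: [-0.2, 0.5, 0.0]
width: 0.0341
grasp_force: 0.0
```

```bash
python3 - <<'E'
from h import *
for i in range(3): s,T=pose();print(s['ee_pos'],s['time_s'])
f=grab('wrist');save(f,'w3.png');C=cloud(f);tips(C,T);stack(C)
s,T=pose();print(s['ee_pos'],s['time_s'])
E
```

```text
[0.64024608 0.23508716 0.17390664] 2.7
[0.64024608 0.23508716 0.17390664] 2.7
[0.64024608 0.23508716 0.17390664] 2.7
tip z [0.0339 0.034  0.0343 0.0344 0.0348]
50 1181 [0.6407 0.2358 0.1477] [640.6 235.1] 23.0
100 748 [0.6344 0.2435 0.1309] [638.8 235.3] 31.2
200 907 [0.6314 0.2451 0.114 ] [637.4 233.9] 42.1
500 1542 [0.6318 0.2472 0.0956] [636.2 232.6] 58.3
[0.64021932 0.23506452 0.17382859] 2.75
```

Request:
drive_tool --moves "34 0 0 .26 0 0 0;34 0 0 .26 0 0 0;34 0 0 0 0 0 0;30 0 0 0 0 0 0;26 0 0 0 0 0 0;22 0 0 0 0 0 0;15 0 0 0 0 0 0;15 0 0 0 0 0 0;15 0 0 0 0 0 0;15 0 0 0 0 0 0"

```text
time_s: 4.0
ee_pos: [0.6403, 0.2351, 0.1609]
ee_rot: [3.14, -0.0, 1.571]
force: [1.1, -0.4, 6.0]
width: 0.019
grasp_force: 58.8
```

Request:
drive_tool --moves "15 0 0 -.1 0 0 0;15 0 0 -.2 0 0 0;15 0 0 -.4 0 0 0;15 0 0 -.5 0 0 0;15 0 0 -.4 0 0 0;15 0 0 -.2 0 0 0;15 0 0 0 0 0 0;15 0 0 0 0 0 0;15 0 0 0 0 0 0;15 0 0 0 0 0 0"

```text
time_s: 5.25
ee_pos: [0.6399, 0.235, 0.205]
ee_rot: [-3.141, 0.0, 1.571]
force: [-0.0, -0.0, 0.0]
width: 0.0188
grasp_force: 58.7
```

```bash
python3 - <<'E'
from h import *
f=grab('side');g=grab('wrist')
a=cv2.resize(f['image'][200:330,190:330],(420,390),interpolation=cv2.INTER_CUBIC);b=cv2.resize(g['image'][130:300,220:400],(380,390))
cv2.imwrite('pics/l1.png',np.hstack([a,b])[...,::-1]);C=cloud(g);stack(C)
s,T=pose();print(s['ee_pos'],s['width'],s['force'])
E
```

```text
100 1265 [0.6387 0.2374 0.131 ] [638.8 235.2] 31.2
200 700 [0.6305 0.2443 0.114 ] [637.4 233.9] 42.3
500 1240 [0.6307 0.2458 0.0957] [636.5 232.6] 58.1
[0.63996315 0.23503162 0.20513673] 0.018884794460452808 [ 0.80894625 -0.00780101 -0.93494131]
```

View pics/l1.png

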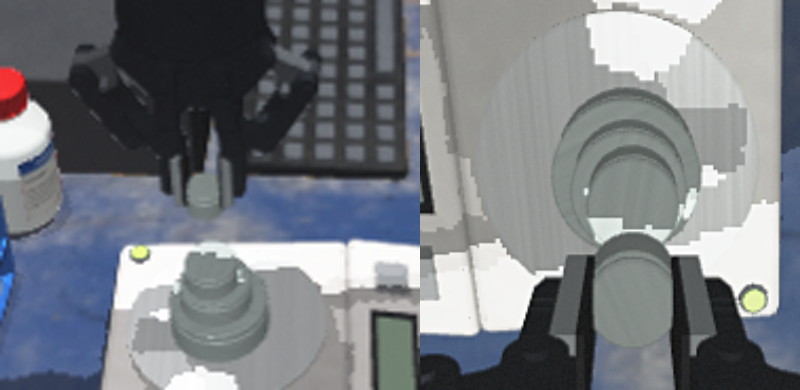

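Request:
drive_tool --moves "15 -.5 -.2 0 0 0 0;15 -.9 -.5 0 0 0 0;15 -1 -.6 0 0 0 0;15 -1 -.6 0 0 0 0;15 -1 -.6 0 0 0 0;15 -1 -.6 0 0 0 0;15 -1 -.6 0 0 0 0;15 -1 -.6 0 0 0 0;15 -1 -.6 0 0 0 0;15 -1 -.6 0 0 0 0"

```text
time_s: 6.6
ee_pos: [0.5014, -0.0013, 0.2055]
ee_rot: [3.141, 0.0, 1.571]
force: [0.2, 0.3, -1.5]
width: 0.0192
grasp_force: 58.7
```

Request:
drive_tool --moves "15 -1 -.6 0 0 0 0;15 -1 -.6 0 0 0 0;15 -1 -.6 .2 0 0 0;15 -.8 -.6 .4 0 0 0;15 -.4 -.4 .6 0 0 0;15 -.1 -.1 .6 0 0 0;15 0 0 .6 0 0 0;15 0 0 .4 0 0 0;15 0 0 .2 0 0 0;15 0 0 0 0 0 0"

```text
time_s: 7.85
ee_pos: [0.43, -0.1075, 0.1303]
ee_rot: [-3.142, -0.0, 1.571]
force: [-0.3, -0.0, -1.1]
width: 0.0189
grasp_force: 58.7
```

```bash
python3 - <<'E'
from h import *
s,T=pose();print(s['ee_pos'],s['ee_rot'],s['width'],s['force'])
g=grab('wrist');C=cloud(g);cases(C);save(g,'w4.png');cases(cloud(grab('side')))
P=C.reshape(-1,3);q=P[(abs(P[:,0]-T[0,3])<.009)&(abs(P[:,1]-T[1,3])<.02)&(P[:,2]>.07)];print('held top',np.median(q[:,2]),T[2,3])
E
```

```text
[ 0.42996706 -0.10748889  0.13031029] [-3.14156260e+00 -2.31883333e-05  1.57089610e+00] 0.018859634403114087 [-0.30351444 -0.01551008 -1.0862792 ]
px [337.  64.] n 4120 z 0.0154 enc [440.4  -6.3] 83.0 bbox [ 0.4407 -0.0063  0.0148] [0.0816 0.0815 0.0077]
px [324. 203.] n 1269 z 0.0137 enc [ 431.8 -108.5] 46.4 bbox [ 0.4319 -0.1085  0.0136] [0.0454 0.0462 0.0053]
px [244. 223.] n 122 z 0.0121 enc [ 364.5 -126.7] 30.6 bbox [ 0.364  -0.1267  0.0124] [0.0068 0.0303 0.0027]
px [321. 318.] n 396 z 0.0133 enc [ 428.7 -217. ] 41.8 bbox [ 0.429  -0.2191  0.0136] [0.0407 0.0197 0.0052]
px [365. 193.] n 139 z 0.0135 enc [ 427.8 -192.9] 71.3 bbox [ 0.4274 -0.192   0.0148] [0.0639 0.068  0.0075]
px [366. 215.] n 112 z 0.0136 enc [ 434.2 -103.9] 52.0 bbox [ 0.4336 -0.1035  0.0145] [0.046  0.0509 0.007 ]
px [363. 244.] n 339 z 0.015 enc [441.8  -2.9] 85.3 bbox [ 0.4429 -0.0033  0.0159] [0.0788 0.0845 0.0097]
px [399. 286.] n 77 z 0.0158 enc [372.2 103.2] 49.0 bbox [0.3724 0.1119 0.016 ] [0.0479 0.0297 0.0099]
held top 0.1884564051785098 0.1303102925193008
```

View pics/w4.png

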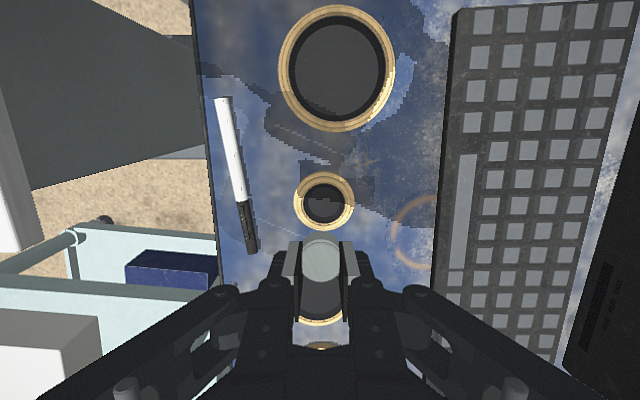

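Request:
drive_tool --moves "15 0 .04 .5 0 0 0;15 0 .04 .6 0 0 0;15 0 0 .6 0 0 0;15 0 0 .6 0 0 0;15 0 0 .5 0 0 0;15 0 0 .3 0 0 0;15 0 0 .2 0 0 0;15 0 0 .12 0 0 0;15 0 0 .1 0 0 0;15 0 0 .05 0 0 0"

```text
time_s: 9.2
ee_pos: [0.4322, -0.1075, 0.0411]
ee_rot: [3.141, 0.0, 1.571]
force: [0.3, -0.9, -0.6]
width: 0.0187
grasp_force: 58.7
```

Request:
drive_tool --moves "15 0 0 .04 0 0 0;15 0 0 .04 0 0 0;15 0 0 0 0 0 0;15 0 0 0 0 0 0;15 0 0 0.01 0 0 0;15 0 0 .01 0 0 0;15 0 0 0 0 0 0;15 0 0 0 0 0 0;15 0 0 0 0 0 0;15 0 0 0 0 0 0"

```text
time_s: 10.45
ee_pos: [0.432, -0.1075, 0.0386]
ee_rot: [3.142, 0.0, 1.571]
force: [0.3, -0.2, -0.3]
width: 0.0189
grasp_force: 58.7
```

Request:
drive_tool --moves "15 0 0 .02 0 0 0;15 0 0 .01 0 0 0;15 0 0 0 0 0 0;20 0 0 0 0 0 0;24 0 0 0 0 0 0;28 0 0 0 0 0 0;34 0 0 0 0 0 0;38 0 0 0 0 0 0;40 0 0 0 0 0 0;40 0 0 0 0 0 0"

```text
time_s: 11.7
ee_pos: [0.432, -0.1075, 0.0378]
ee_rot: [3.142, -0.0, 1.571]
force: [-0.5, -1.2, -0.1]
width: 0.0398
grasp_force: 0.0
```

Request:
drive_tool --moves "40 0 0 -.1 0 0 0;40 0 0 -.3 0 0 0;40 0 0 -.5 0 0 0;40 0 0 -.8 0 0 0;40 0 0 -1 0 0 0;40 0 0 -1 0 0 0;40 0 0 -1 0 0 0;40 0 0 -.6 0 0 0;40 0 0 -.2 0 0 0;40 0 0 0 0 0 0"

```text
time_s: 12.95
ee_pos: [0.432, -0.1075, 0.1756]
ee_rot: [3.141, 0.0, 1.571]
force: [-0.0, 0.5, -0.4]
width: 0.0402
grasp_force: 0.0
```

```bash
cat >> h.py <<'E'
def seated(C,x,y,hz,tol=.003,R=.05):
    Q=C[(abs(C[...,2]-hz)<tol)&(np.hypot(C[...,0]-x,C[...,1]-y)<R)]
    hh=cv2.minEnclosingCircle((Q[:,:2]*1000).astype(np.float32));print('seated',len(Q),np.median(Q,0).round(4),np.round(hh[0],1),round(2*hh[1],1),'zslope',np.linalg.lstsq(np.c_[Q[:,:2],np.ones(len(Q))],Q[:,2],rcond=None)[0][:2].round(3))
E
python3 - <<'E'
from h import *
s,T=pose();print(s['ee_pos'],s['width'],s['time_s'])
g=grab('wrist');C=cloud(g);cases(C);seated(C,.432,-.108,.0258)
E
```

```text
[ 0.43197528 -0.1074507   0.17563567] 0.0401794248734695 12.95
px [332.  73.] n 2814 z 0.0154 enc [440.9  -5.2] 83.7 bbox [ 0.4407 -0.006   0.0151] [0.0816 0.0813 0.0082]
px [321. 189.] n 923 z 0.0137 enc [ 431.7 -108.4] 46.2 bbox [ 0.4317 -0.1084  0.0138] [0.0454 0.0462 0.0055]
px [253. 207.] n 85 z 0.0122 enc [ 363.4 -126.5] 31.1 bbox [ 0.3635 -0.1265  0.0123] [0.0063 0.0309 0.0025]
px [316. 269.] n 1135 z 0.0136 enc [ 425.8 -196.7] 66.5 bbox [ 0.426  -0.1966  0.0137] [0.0653 0.0651 0.0055]
px [320. 332.] n 398 z 0.0136 enc [ 430.3 -290.1] 54.7 bbox [ 0.4302 -0.2804  0.0135] [0.0545 0.0338 0.005 ]
seated 415 [ 0.4316 -0.1073  0.0253] [ 431.2 -107.5] 22.1 zslope [-0.008 -0.004]
```

Request:
drive_tool --moves "43 .5 .3 0 0 0 0;43 .9 .5 0 0 0 0;43 1 .6 0 0 0 0;43 1 .6 0 0 0 0;43 1 .6 0 0 0 0;43 1 .6 0 0 0 0;43 1 .6 0 0 0 0;43 1 .6 0 0 0 0;43 1 .6 0 0 0 0;43 1 .6 0 0 0 0"

```text
time_s: 14.25
ee_pos: [0.5722, 0.1295, 0.1744]
ee_rot: [-3.14, -0.0, 1.571]
force: [0.8, -1.1, -0.2]
width: 0.0428
grasp_force: 0.0
```

Request:
drive_tool --moves "43 1 .6 0 0 0 0;43 1 .6 0 0 0 0;43 1 .6 0 0 0 0;43 .8 .5 0 0 0 0;43 .4 .27 0 0 0 0;43 .11 .1 0 0 0 0;43 0 0 0 0 0 0;43 0 0 0 0 0 0;43 0 0 0.2 0 0 0;43 0 0 .2 0 0 0"

```text
time_s: 15.5
ee_pos: [0.6387, 0.2349, 0.165]
ee_rot: [-3.142, 0.0, 1.57]
force: [1.2, -0.3, 0.5]
width: 0.0427
grasp_force: 0.0
```

```bash
python3 - <<'E'
from h import *
g=grab('wrist');C=cloud(g);stack(C);s,T=pose();print(s['ee_pos'],s['width'],s['time_s'])
E
```

```text
50 194 [0.6591 0.2384 0.1492] [637.7 240.3] 66.5
100 2130 [0.6391 0.236  0.1309] [639. 235.] 31.5
200 990 [0.6314 0.2455 0.114 ] [637.4 234. ] 42.5
500 1669 [0.6308 0.2475 0.0956] [636.2 232.5] 58.3
[0.6383325  0.23489676 0.16409588] 0.04291102273586043 15.55
```

Request:
drive_tool --moves "43 0 0 .3 0 0 0;43 0 0 .3 0 0 0;43 0 0 .2 0 0 0;43 0 0 .06 0 0 0;38 0 0 0 0 0 0;34 0 0 0 0 0 0;30 0 0 0 0 0 0;24 0 0 0 0 0 0;24 0 0 0 0 0 0;24 0 0 0 0 0 0"

```text
time_s: 16.8
ee_pos: [0.639, 0.2353, 0.1446]
ee_rot: [3.14, -0.0, 1.571]
force: [-0.1, -0.4, 5.5]
width: 0.0276
grasp_force: 59.0
```

Request:
drive_tool --moves "24 0 0 -.1 0 0 0;24 0 0 -.2 0 0 0;24 0 0 -.4 0 0 0;24 0 0 -.5 0 0 0;24 0 0 -.4 0 0 0;24 0 0 -.4 0 0 0;24 0 0 0 0 0 0;24 0 0 0 0 0 0;24 0 0 0 0 0 0;24 0 0 0 0 0 0"

```text
time_s: 18.05
ee_pos: [0.6386, 0.2352, 0.1934]
ee_rot: [-3.141, 0.0, 1.571]
force: [-0.3, 0.3, -0.5]
width: 0.0279
grasp_force: 59.2
```

```bash
cat >> h.py <<'E'
def held(C,T,d):
    # top face of held weight: d = expected top height relative to TCP
    seated(C,T[0,3],T[1,3],T[2,3]+d,.003,.035)
E
python3 - <<'E'
from h import *
s,T=pose();g=grab('wrist');C=cloud(g);stack(C);print(s['ee_pos'],s['width'],s['time_s']);held(C,T,-.0131)
E
```

```text
200 1750 [0.6373 0.2399 0.1141] [637.4 233.9] 42.0
500 1308 [0.6312 0.247  0.0957] [636.4 232.5] 58.3
[0.63863338 0.23522508 0.1933975 ] 0.027891996402678747 18.05
seated 2881 [0.6375 0.2373 0.1797] [637.5 240.6] 54.0 zslope [-0.002  0.002]
```

Request:
drive_tool --moves "24 -.5 -.3 0 0 0 0;24 -.9 -.6 0 0 0 0;24 -1 -.8 0 0 0 0;24 -1 -.8 0 0 0 0;24 -1 -.8 0 0 0 0;24 -1 -.8 0 0 0 0;24 -1 -.8 0 0 0 0;24 -1 -.8 0 0 0 0;24 -1 -.8 0 0 0 0;24 -1 -.8 0 0 0 0"

```text
time_s: 19.35
ee_pos: [0.4556, -0.0005, 0.194]
ee_rot: [3.141, 0.0, 1.571]
force: [-0.9, -0.1, -0.6]
width: 0.0278
grasp_force: 59.2
```

Request:
drive_tool --moves "24 -1 -.5 0 0 0 0;24 -1 -.4 0 0 0 0;24 -1 -.14 0 0 0 0;24 -1 0 0 0 0 0;24 -1 0 0 0 0 0;24 -1 0 0 0 0 0;24 -1 0 0 0 0 0;24 -1 0 0 0 0 0;24 -1 0 0 0 0 0;24 -1 0 0 0 0 0"

```text
time_s: 20.6
ee_pos: [0.4303, -0.2506, 0.194]
ee_rot: [3.141, 0.0, 1.571]
force: [-0.9, 0.5, -0.9]
width: 0.028
grasp_force: 59.3
```

Request:
drive_tool --moves "24 -.9 0 0 0 0 0;24 -.5 0 .2 0 0 0;24 -.2 0 .4 0 0 0;24 0 0 .5 0 0 0;24 0 0 .5 0 0 0;24 0 0 .5 0 0 0;24 0 0 .3 0 0 0;24 0 0 .1 0 0 0;24 0 0 0 0 0 0;24 0 0 0 0 0 0"

```text
time_s: 21.85
ee_pos: [0.4305, -0.2899, 0.1317]
ee_rot: [3.141, 0.001, 1.571]
force: [0.2, 0.0, -1.1]
width: 0.028
grasp_force: 59.3
```

```bash
python3 - <<'E'
from h import *
s,T=pose();g=grab('wrist');save(g,'w5.png');C=cloud(g);cases(C);print(s['ee_pos'],s['ee_rot'],s['force'],s['width'],s['time_s']);seated(C,.432,-.108,.0258,R=.035)
for n in('scene','side'):cases(cloud(grab(n)))
E
```

```text
px [315.  80.] n 2644 z 0.0137 enc [ 425.6 -196.6] 66.9 bbox [ 0.4258 -0.1971  0.0139] [0.0654 0.0653 0.0058]
px [321. 198.] n 1286 z 0.0136 enc [ 430.2 -291.5] 55.1 bbox [ 0.4301 -0.2889  0.0137] [0.0543 0.0497 0.0053]
[ 0.4304881  -0.28991692  0.13173144] [3.14083225e+00 6.10406948e-04 1.57076621e+00] [ 0.24414673  0.02492796 -1.07241095] 0.02798042073178301 21.85
seated 0 [nan nan nan] [0. 0.] 0.0 zslope [0. 0.]
px [393. 184.] n 115 z 0.0142 enc [ 431.1 -289.2] 62.6 bbox [ 0.4304 -0.2892  0.015 ] [0.0573 0.0621 0.008 ]
px [383. 200.] n 151 z 0.014 enc [ 426.4 -193.7] 72.0 bbox [ 0.4255 -0.1929  0.0153] [0.0702 0.07   0.0086]
px [370. 218.] n 103 z 0.0148 enc [ 429.9 -106.4] 50.8 bbox [ 0.4307 -0.1051  0.0158] [0.0478 0.0448 0.0095]
px [353. 237.] n 291 z 0.0154 enc [442.2  -3.3] 85.8 bbox [ 0.4425 -0.0032  0.0158] [0.0839 0.0846 0.0096]
px [363. 278.] n 64 z 0.0161 enc [370.3 103.3] 48.4 bbox [0.37   0.1093 0.0161] [0.0459 0.0292 0.0092]
px [363. 171.] n 123 z 0.0132 enc [ 432.4 -287.4] 61.6 bbox [ 0.4337 -0.288   0.0146] [0.0565 0.0579 0.007 ]
px [367. 193.] n 167 z 0.0135 enc [ 429.  -193.2] 73.7 bbox [ 0.4285 -0.1933  0.0154] [0.0657 0.0678 0.0088]
px [365. 216.] n 120 z 0.0141 enc [ 434.2 -106.2] 49.1 bbox [ 0.4349 -0.1064  0.016 ] [0.0478 0.0467 0.0099]
px [363. 244.] n 339 z 0.015 enc [446.   -4.7] 89.5 bbox [ 0.4439 -0.0051  0.0159] [0.0804 0.0885 0.0098]
px [399. 286.] n 79 z 0.0163 enc [372.  102.6] 49.1 bbox [0.3721 0.1121 0.016 ] [0.0484 0.0291 0.0099]
  return _methods._mean(a, axis=axis, dtype=dtype,
  ret = um.true_divide(
```

View pics/w5.png

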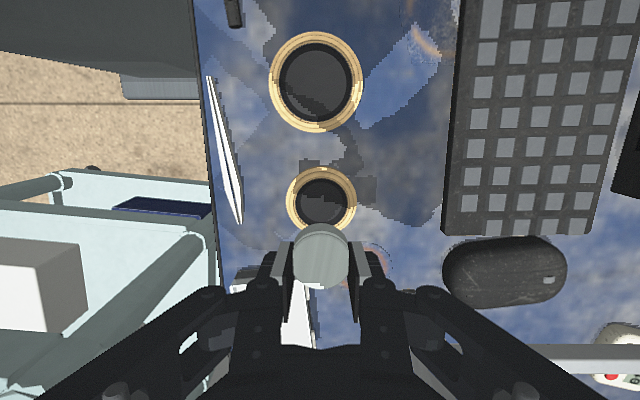

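Request:
drive_tool --moves "24 -.03 0 .5 0 0 0;24 -.02 0 .6 0 0 0;24 0 0 .6 0 0 0;24 0 0 .6 0 0 0;24 0 0 .5 0 0 0;24 0 0 .3 0 0 0;24 0 0 .2 0 0 0;24 0 0 .14 0 0 0;24 0 0 .12 0 0 0;24 0 0 .08 0 0 0"

```text
time_s: 23.25
ee_pos: [0.4304, -0.2911, 0.0404]
ee_rot: [3.141, 0.0, 1.571]
force: [0.2, -1.3, -1.4]
width: 0.0281
grasp_force: 59.3
```

Request:
drive_tool --moves "24 0 0 .03 0 0 0;24 0 0 .02 0 0 0;24 0 0 .02 0 0 0;24 0 0 .01 0 0 0;24 0 0 0 0 0 0;24 0 0 0 0 0 0;24 0 0 0 0 0 0;24 0 0 0 0 0 0;24 0 0 0 0 0 0;24 0 0 0 0 0 0"

```text
time_s: 24.5
ee_pos: [0.4303, -0.291, 0.0391]
ee_rot: [3.141, 0.0, 1.571]
force: [-1.7, 1.1, 5.8]
width: 0.0276
grasp_force: 59.9
```

Contact with the floor (5.8 N). Release and rise.

Request:
drive_tool --moves "28 0 0 0 0 0 0;32 0 0 0 0 0 0;36 0 0 0 0 0 0;40 0 0 0 0 0 0;44 0 0 0 0 0 0;46 0 0 0 0 0 0;46 0 0 -.1 0 0 0;46 0 0 -.3 0 0 0;46 0 0 -.6 0 0 0;46 0 0 -.9 0 0 0"

```text
time_s: 25.75
ee_pos: [0.4302, -0.2909, 0.0869]
ee_rot: [-3.141, -0.0, 1.571]
force: [0.6, 0.2, -0.5]
width: 0.0458
grasp_force: 0.0
```

Request:
drive_tool --moves "54 0 0 -1 0 0 0;54 0 0 -1 0 0 0;54 0 0 -.8 0 0 0;54 0 0 -.4 0 0 0;54 0 0 0 0 0 0;54 0 0 0 0 0 0;54 0 0 0 0 0 0;54 0 0 0 0 0 0;54 0 0 0 0 0 0;54 0 0 0 0 0 0"

```text
time_s: 27.0
ee_pos: [0.4303, -0.291, 0.1657]
ee_rot: [-3.142, -0.0, 1.571]
force: [0.8, 0.4, -0.0]
width: 0.0541
grasp_force: 0.0
```

```bash
python3 - <<'E'
from h import *
s,T=pose();g=grab('wrist');C=cloud(g);cases(C);print(s['ee_pos'],s['ee_rot'],s['width'],s['time_s']);seated(C,.430,-.291,.0259,R=.035);tips(C,T)
E
```

```text
px [316.  83.] n 2019 z 0.0137 enc [ 425.7 -197.1] 66.1 bbox [ 0.4255 -0.1974  0.014 ] [0.0655 0.0649 0.0059]
px [321. 191.] n 1212 z 0.0137 enc [ 430.  -291.5] 55.2 bbox [ 0.4303 -0.2915  0.0137] [0.0545 0.0548 0.0053]
px [321. 179.] n 73 z 0.0173 enc [ 429.4 -284.2] 27.4 bbox [ 0.4294 -0.2799  0.0161] [0.0274 0.0086 0.0097]
px [288. 256.] n 170 z 0.0156 enc [ 395.8 -358.9] 37.9 bbox [ 0.3958 -0.3574  0.016 ] [0.0379 0.0046 0.0099]
[ 0.43025561 -0.29095727  0.1657041 ] [-3.14152986e+00 -1.53656261e-04  1.57080710e+00] 0.054050823067557645 27.0
seated 869 [ 0.4297 -0.2909  0.0254] [ 429.2 -291.2] 31.2 zslope [-0.001 -0.   ]
tip z [0.0174 0.0177 0.018  0.0183 0.0186]
```

Request:
drive_tool --moves "54 .5 0 0 0 0 0;54 .9 0 0 0 0 0;54 1 0 0 0 0 0;54 1 0 0 0 0 0;54 1 .1 0 0 0 0;54 1 .2 0 0 0 0;54 1 .3 0 0 0 0;54 1 .3 0 0 0 0;54 1 .3 0 0 0 0;54 1 .3 0 0 0 0"

```text
time_s: 28.3
ee_pos: [0.4672, -0.0537, 0.1659]
ee_rot: [-3.141, -0.0, 1.572]
force: [-0.1, 0.1, 0.0]
width: 0.0542
grasp_force: 0.0
```

Request:
drive_tool --moves "54 1 .6 0 0 0 0;54 1 .6 0 0 0 0;54 1 .6 0 0 0 0;54 1 .6 0 0 0 0;54 1 .6 0 0 0 0;54 1 .6 0 0 0 0;54 1 .6 0 0 0 0;54 1 .6 0 0 0 0;54 1 .6 0 0 0 0;54 1 .6 0 0 0 0"

```text
time_s: 29.55
ee_pos: [0.6169, 0.1963, 0.1659]
ee_rot: [-3.141, -0.0, 1.572]
force: [-0.2, 0.1, 0.5]
width: 0.054
grasp_force: 0.0
```

Request:
drive_tool --moves "54 .8 .4 0 0 0 0;54 .5 .3 0 0 0 0;54 .3 .08 0 0 0 0;54 0 0 0 0 0 0;54 0 0 0 0 0 0;54 0 0 .2 0 0 0;54 0 0 .3 0 0 0;54 0 0 .3 0 0 0;54 0 0 .1 0 0 0;54 0 0 0 0 0 0"

```text
time_s: 30.8
ee_pos: [0.6372, 0.2339, 0.143]
ee_rot: [-3.141, 0.0, 1.571]
force: [-0.3, 0.1, -0.4]
width: 0.054
grasp_force: 0.0
```

```bash
python3 - <<'E'
from h import *
s,T=pose();g=grab('wrist');C=cloud(g);stack(C);print(s['ee_pos'],s['width'],s['time_s'])
E
```

```text
50 616 [0.663  0.2397 0.1484] [636.4 238.8] 81.2
100 385 [0.6095 0.2396 0.1318] [636.3 239.2] 79.5
200 4124 [0.6376 0.2351 0.1141] [637.4 233.8] 42.5
500 2035 [0.6312 0.2483 0.0956] [636.3 232.5] 58.4
[0.63720424 0.23394948 0.14295645] 0.05399101050016429 30.8
```

Down 19 mm (0.76), close.

Request:
drive_tool --moves "54 0 0 .3 0 0 0;54 0 0 .3 0 0 0;54 0 0 .12 0 0 0;54 0 0 .04 0 0 0;49 0 0 0 0 0 0;45 0 0 0 0 0 0;41 0 0 0 0 0 0;34 0 0 0 0 0 0;34 0 0 0 0 0 0;34 0 0 0 0 0 0"

```text
time_s: 32.1
ee_pos: [0.6376, 0.2341, 0.1252]
ee_rot: [3.14, -0.0, 1.571]
force: [-0.5, 0.0, 5.6]
width: 0.0395
grasp_force: 60.5
```

Request:
drive_tool --moves "34 0 0 -.1 0 0 0;34 0 0 -.2 0 0 0;34 0 0 -.4 0 0 0;34 0 0 -.5 0 0 0;34 0 0 -.4 0 0 0;34 0 0 -.4 0 0 0;34 0 0 0 0 0 0;34 0 0 0 0 0 0;34 0 0 0 0 0 0;34 0 0 0 0 0 0"

```text
time_s: 33.35
ee_pos: [0.6371, 0.234, 0.1739]
ee_rot: [-3.141, 0.0, 1.571]
force: [-0.9, 0.9, -1.4]
width: 0.0389
grasp_force: 60.5
```

```bash
python3 - <<'E'
from h import *
s,T=pose();g=grab('wrist');C=cloud(g);stack(C);print(s['ee_pos'],s['width'],s['time_s']);seated(C,T[0,3],T[1,3],T[2,3]-.01,.003,.022)
E
```

```text
50 237 [0.6359 0.2529 0.1485] [635.9 242.2] 38.3
500 2667 [0.6365 0.2444 0.0956] [636.4 232.7] 57.9
[0.63712273 0.23397648 0.17389035] 0.0388896964214305 33.35
seated 5046 [0.6364 0.2352 0.1627] [637.  234.2] 43.9 zslope [ 0.    -0.002]
```

Request:
drive_tool --moves "34 -.5 -.3 0 0 0 0;34 -.9 -.5 0 0 0 0;34 -1 -.6 0 0 0 0;34 -1 -.6 0 0 0 0;34 -1 -.6 0 0 0 0;34 -1 -.6 0 0 0 0;34 -1 -.6 0 0 0 0;34 -1 -.6 0 0 0 0;34 -1 -.6 0 0 0 0;34 -1 -.6 0 0 0 0"

```text
time_s: 34.65
ee_pos: [0.4968, -0.0018, 0.1745]
ee_rot: [3.141, 0.0, 1.571]
force: [-0.4, 0.2, -2.0]
width: 0.0394
grasp_force: 60.6
```

Request:
drive_tool --moves "34 -1 -.38 0 0 0 0;34 -1 -.38 0 0 0 0;34 -1 -.38 0 0 0 0;34 -1 -.38 0 0 0 0;34 -1 -.38 0 0 0 0;34 -1 -.38 0 0 0 0;34 -1 -.38 0 0 0 0;34 -.5 -.15 .2 0 0 0;34 -.3 -.05 .4 0 0 0;34 -.04 0 .5 0 0 0"

```text
time_s: 35.9
ee_pos: [0.4259, -0.1969, 0.1459]
ee_rot: [3.141, -0.0, 1.571]
force: [0.5, -0.3, -1.9]
width: 0.0393
grasp_force: 60.6
```

Request:
drive_tool --moves "34 0 0 .5 0 0 0;34 0 0 .3 0 0 0;34 0 0 .1 0 0 0;34 0 0 0 0 0 0;34 0 0 0 0 0 0;34 0 0 0 0 0 0;34 0 0 0 0 0 0;34 0 0 0 0 0 0;34 0 0 0 0 0 0;34 0 0 0 0 0 0"

```text
time_s: 37.15
ee_pos: [0.4258, -0.197, 0.1243]
ee_rot: [3.142, -0.0, 1.571]
force: [-0.6, -0.1, -1.8]
width: 0.0396
grasp_force: 60.6
```

```bash
python3 - <<'E'
from h import *
s,T=pose();g=grab('wrist');C=cloud(g);cases(C);print(s['ee_pos'],s['ee_rot'],s['force'],s['width'],s['time_s']);seated(C,T[0,3],T[1,3],T[2,3]-.01,.003,.022)
E
```

```text
px [330.  87.] n 1821 z 0.0137 enc [ 431.7 -108.6] 46.0 bbox [ 0.4317 -0.1086  0.0139] [0.0456 0.0451 0.0057]
px [239. 114.] n 169 z 0.012 enc [ 362.9 -126.9] 31.7 bbox [ 0.3633 -0.1269  0.0123] [0.0066 0.0311 0.0026]
px [322. 191.] n 1450 z 0.0138 enc [ 425.8 -197. ] 66.2 bbox [ 0.4259 -0.1906  0.0138] [0.0656 0.053  0.0056]
px [329. 311.] n 623 z 0.014 enc [ 430.3 -291.7] 55.0 bbox [ 0.4304 -0.2976  0.0136] [0.0538 0.0425 0.0052]
[ 0.42576765 -0.19697983  0.12430437] [ 3.14151578e+00 -2.44567401e-05  1.57075682e+00] [-0.5835172  -0.14427506 -1.82521375] 0.03957395087628856 37.15
seated 5040 [ 0.4251 -0.1958  0.1132] [ 425.8 -197.1] 43.9 zslope [ 0.    -0.004]
```

Request:
drive_tool --moves "34 0 0 .5 0 0 0;34 0 0 .6 0 0 0;34 0 0 .6 0 0 0;34 0 0 .5 0 0 0;34 0 0 .4 0 0 0;34 0 0 .3 0 0 0;34 0 0 .2 0 0 0;34 0 0 .14 0 0 0;34 0 0 .08 0 0 0;34 0 0 .04 0 0 0"

```text
time_s: 38.45
ee_pos: [0.4259, -0.1971, 0.0404]
ee_rot: [3.141, 0.0, 1.571]
force: [-0.1, 0.1, -2.7]
width: 0.0394
grasp_force: 60.6
```

Request:
drive_tool --moves "34 0 0 .03 0 0 0;34 0 0 .02 0 0 0;34 0 0 .02 0 0 0;34 0 0 .01 0 0 0;34 0 0 0 0 0 0;34 0 0 0 0 0 0;34 0 0 0 0 0 0;34 0 0 0 0 0 0;34 0 0 0 0 0 0;34 0 0 0 0 0 0"

```text
time_s: 39.7
ee_pos: [0.4258, -0.197, 0.0383]
ee_rot: [3.142, 0.0, 1.571]
force: [-0.6, -0.8, -1.6]
width: 0.0393
grasp_force: 60.6
```

Request:
drive_tool --moves "34 0 0 .01 0 0 0;34 0 0 .01 0 0 0;34 0 0 .01 0 0 0;34 0 0 0 0 0 0;34 0 0 0 0 0 0;34 0 0 0 0 0 0;34 0 0 0 0 0 0;34 0 0 0 0 0 0;34 0 0 0 0 0 0;34 0 0 0 0 0 0"

```text
time_s: 40.95
ee_pos: [0.4258, -0.197, 0.038]
ee_rot: [3.141, 0.0, 1.571]
force: [-1.8, 0.9, 4.7]
width: 0.0394
grasp_force: 61.4
```

Contact. Release and rise.

Request:
drive_tool --moves "40 0 0 0 0 0 0;43 0 0 0 0 0 0;47 0 0 0 0 0 0;51 0 0 0 0 0 0;55 0 0 0 0 0 0;57 0 0 0 0 0 0;57 0 0 -.1 0 0 0;57 0 0 -.3 0 0 0;57 0 0 -.6 0 0 0;57 0 0 -.9 0 0 0"

```text
time_s: 42.2
ee_pos: [0.4255, -0.1968, 0.0857]
ee_rot: [-3.141, -0.001, 1.571]
force: [-1.0, -0.6, 0.0]
width: 0.0572
grasp_force: 0.0
```

Request:
drive_tool --moves "70 0 0 -1 0 0 0;70 0 0 -1 0 0 0;70 0 0 -.8 0 0 0;70 0 0 -.4 0 0 0;70 0 0 0 0 0 0;70 0 0 0 0 0 0;70 0 0 0 0 0 0;70 0 0 0 0 0 0;70 0 0 0 0 0 0;70 0 0 0 0 0 0"

```text
time_s: 43.45
ee_pos: [0.4258, -0.197, 0.165]
ee_rot: [-3.142, -0.0, 1.571]
force: [0.6, -0.7, -0.2]
width: 0.0701
grasp_force: 0.0
```

```bash
python3 - <<'E'
from h import *
s,T=pose();g=grab('wrist');C=cloud(g);cases(C);print(s['ee_pos'],s['ee_rot'],s['width'],s['time_s']);seated(C,.4258,-.197,.0274,R=.035);tips(C,T)
E
```

```text
px [340.   5.] n 527 z 0.0156 enc [440.6 -39.3] 48.6 bbox [ 0.4406 -0.0435  0.0149] [0.0486 0.0086 0.0078]
px [329.  91.] n 1318 z 0.0137 enc [ 431.6 -108.6] 46.0 bbox [ 0.4316 -0.1089  0.0139] [0.0458 0.0453 0.0058]
px [251. 114.] n 122 z 0.0121 enc [ 364.  -127.2] 30.1 bbox [ 0.3637 -0.1272  0.0125] [0.0062 0.0297 0.0029]
px [321. 190.] n 1483 z 0.0137 enc [ 425.7 -197.1] 66.3 bbox [ 0.4258 -0.1971  0.0137] [0.0656 0.0661 0.0055]
px [321. 174.] n 80 z 0.0166 enc [ 424.9 -187.2] 36.6 bbox [ 0.4249 -0.1817  0.016 ] [0.0366 0.0109 0.0099]
px [326. 277.] n 873 z 0.0138 enc [ 430.  -291.3] 56.0 bbox [ 0.4307 -0.2911  0.0137] [0.0542 0.0555 0.0054]
px [325. 270.] n 154 z 0.0168 enc [ 429.5 -285.5] 28.9 bbox [ 0.4295 -0.2807  0.0161] [0.0289 0.0111 0.0098]
px [291. 334.] n 271 z 0.0155 enc [ 389.9 -359. ] 49.7 bbox [ 0.3899 -0.3571  0.016 ] [0.0497 0.0057 0.01  ]
[ 0.4257661  -0.19697747  0.16497192] [-3.14155267e+00 -5.27646563e-05  1.57079909e+00] 0.07009185621097125 43.45
seated 1615 [ 0.4252 -0.1965  0.0269] [ 424.8 -197.3] 42.2 zslope [-0.    -0.001]
tip z [0.014  0.0142 0.0145 0.0146 0.0149]
```

Request:
drive_tool --moves "70 .5 .2 0 0 0 0;70 .9 .4 0 0 0 0;70 1 .5 0 0 0 0;70 1 .5 0 0 0 0;70 1 .5 0 0 0 0;70 1 .5 0 0 0 0;70 1 .5 0 0 0 0;70 1 .5 0 0 0 0;70 1 .5 0 0 0 0;70 1 .5 0 0 0 0"

```text
time_s: 44.75
ee_pos: [0.541, 0.0398, 0.1651]
ee_rot: [3.142, -0.0, 1.571]
force: [0.6, -0.2, -0.3]
width: 0.0699
grasp_force: 0.0
```

Request:
drive_tool --moves "70 1 .5 0 0 0 0;70 1 .5 0 0 0 0;70 1 .5 0 0 0 0;70 1 .5 0 0 0 0;70 1 .5 0 0 0 0;70 1 .5 0 0 0 0;70 1 .4 0 0 0 0;70 .5 .3 0 0 0 0;70 .2 .1 0 0 0 0;70 .08 .02 0 0 0 0"

```text
time_s: 46.0
ee_pos: [0.6359, 0.2329, 0.1649]
ee_rot: [-3.141, 0.0, 1.571]
force: [-0.8, -0.9, -0.7]
width: 0.07
grasp_force: 0.0
```

Request:
drive_tool --moves "70 0 0 0.2 0 0 0;70 0 0 .4 0 0 0;70 0 0 .4 0 0 0;70 0 0 .4 0 0 0;70 0 0 .2 0 0 0;70 0 0 .1 0 0 0;70 0 0 0 0 0 0;70 0 0 0 0 0 0;70 0 0 0 0 0 0;70 0 0 0 0 0 0"

```text
time_s: 47.25
ee_pos: [0.6364, 0.2326, 0.1228]
ee_rot: [3.141, -0.0, 1.571]
force: [0.5, 0.7, 0.2]
width: 0.07
grasp_force: 0.0
```

```bash
python3 - <<'E'
from h import *
s,T=pose();g=grab('wrist');C=cloud(g);stack(C);print(s['ee_pos'],s['width'],s['time_s'])
E
```

```text
50 666 [0.6704 0.2401 0.1464] [636.2 237.9] 111.1
100 774 [0.6007 0.2382 0.1315] [635.4 237.8] 97.4
200 446 [0.6008 0.238  0.1148] [635.7 237.9] 94.5
500 8025 [0.6363 0.2346 0.0957] [636.6 232.6] 58.6
[0.6363537  0.23255986 0.12281389] 0.07001641358735182 47.25
```

Down 23 mm (0.92), close.

Request:
drive_tool --moves "70 0 0 .3 0 0 0;70 0 0 .3 0 0 0;70 0 0 .2 0 0 0;70 0 0 .12 0 0 0;65 0 0 0 0 0 0;61 0 0 0 0 0 0;57 0 0 0 0 0 0;50 0 0 0 0 0 0;50 0 0 0 0 0 0;50 0 0 0 0 0 0"

```text
time_s: 48.55
ee_pos: [0.6368, 0.2326, 0.1006]
ee_rot: [3.14, -0.0, 1.571]
force: [-0.2, -0.8, 5.4]
width: 0.0561
grasp_force: 64.1
```

Request:
drive_tool --moves "50 0 0 -.1 0 0 0;50 0 0 -.2 0 0 0;50 0 0 -.4 0 0 0;50 0 0 -.5 0 0 0;50 0 0 -.5 0 0 0;50 0 0 -.4 0 0 0;50 0 0 -.2 0 0 0;50 0 0 0 0 0 0;50 0 0 0 0 0 0;50 0 0 0 0 0 0"

```text
time_s: 49.8
ee_pos: [0.636, 0.2325, 0.1565]
ee_rot: [-3.141, 0.0, 1.571]
force: [-0.5, 0.5, -4.9]
width: 0.0561
grasp_force: 64.5
```

```bash
python3 - <<'E'
from h import *
s,T=pose();g=grab('wrist');C=cloud(g);print(s['ee_pos'],s['width'],s['force'],s['time_s']);seated(C,T[0,3],T[1,3],T[2,3]-.004,.003,.03)
E
```

```text
[0.63603393 0.23246852 0.15646947] 0.056062571620874906 [-0.45546652  0.45322717 -4.88401105] 49.8
seated 10433 [0.6353 0.2346 0.1514] [636.  232.5] 60.0 zslope [-0.002 -0.002]
```

Request:
drive_tool --moves "50 -.4 -.3 0 0 0 0;50 -.8 -.6 0 0 0 0;50 -1 -.8 0 0 0 0;50 -1 -.8 0 0 0 0;50 -1 -.8 0 0 0 0;50 -1 -.8 0 0 0 0;50 -1 -.8 0 0 0 0;50 -1 -.8 0 0 0 0;50 -.9 -.8 0 0 0 0;50 -.7 -.6 0 0 0 0"

```text
time_s: 51.1
ee_pos: [0.4573, 0.0114, 0.1574]
ee_rot: [3.141, 0.0, 1.57]
force: [-0.3, -0.3, -5.0]
width: 0.0558
grasp_force: 64.8
```

Request:
drive_tool --moves "50 -.5 -.5 0 0 0 0;50 -.2 -.2 0 0 0 0;50 -.04 -.02 0.2 0 0 0;50 0 0 .4 0 0 0;50 0 0 .4 0 0 0;50 0 0 .4 0 0 0;50 0 0 .2 0 0 0;50 0 0 0 0 0 0;50 0 0 0 0 0 0;50 0 0 0 0 0 0"

```text
time_s: 52.35
ee_pos: [0.441, -0.006, 0.1174]
ee_rot: [3.141, 0.0, 1.571]
force: [0.2, 0.3, -5.0]
width: 0.0551
grasp_force: 64.8
```

```bash
python3 - <<'E'
from h import *
s,T=pose();g=grab('wrist');C=cloud(g);print(s['ee_pos'],s['ee_rot'],s['width'],s['force'],s['time_s']);seated(C,T[0,3],T[1,3],T[2,3]-.004,.003,.03);cases(C);save(g,'w6.png')
cases(cloud(grab('side')))
E
```

```text
[ 0.44101998 -0.00603229  0.11738325] [3.14071702e+00 1.34007375e-04 1.57074147e+00] 0.055054140262714914 [ 0.20734045  0.31100775 -5.04575026] 52.35
seated 10470 [ 0.4403 -0.0038  0.1124] [441.   -5.8] 59.8 zslope [-0.    -0.002]
px [196.  49.] n 686 z 0.0163 enc [369.9  98.9] 47.5 bbox [0.3648 0.0991 0.016 ] [0.0361 0.0462 0.01  ]
px [250.  77.] n 145 z 0.0159 enc [384.9  92.1] 39.6 bbox [0.3865 0.0921 0.016 ] [0.0196 0.036  0.0099]
px [322. 184.] n 1865 z 0.0155 enc [440.9  -6. ] 82.1 bbox [0.4409 0.0069 0.0148] [0.0815 0.0559 0.0076]
px [308. 327.] n 380 z 0.014 enc [ 431.7 -109.6] 45.5 bbox [ 0.4318 -0.1176  0.0135] [0.0448 0.0269 0.005 ]
px [369. 197.] n 108 z 0.0144 enc [ 424.3 -184.3] 61.0 bbox [ 0.4241 -0.1803  0.0159] [0.0561 0.0395 0.0098]
px [364. 244.] n 344 z 0.015 enc [444.6  -3. ] 90.3 bbox [ 0.4425 -0.0031  0.0156] [0.0836 0.0867 0.0091]
px [399. 286.] n 77 z 0.0165 enc [372.2 103.6] 49.0 bbox [0.3723 0.1124 0.0158] [0.0482 0.0271 0.0096]
```

View pics/w6.png

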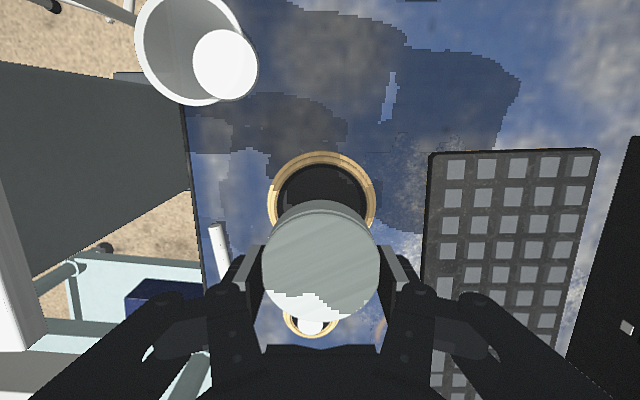

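Request:
drive_tool --moves "50 0 0 .4 0 0 0;50 0 0 .5 0 0 0;50 0 0 .5 0 0 0;50 0 0 .5 0 0 0;50 0 0 .4 0 0 0;50 0 0 .3 0 0 0;50 0 0 .2 0 0 0;50 0 0 .14 0 0 0;50 0 0 .1 0 0 0;50 0 0 .04 0 0 0"

```text
time_s: 53.7
ee_pos: [0.4408, -0.006, 0.0401]
ee_rot: [3.141, 0.0, 1.571]
force: [-0.4, -0.6, -4.7]
width: 0.0554
grasp_force: 64.8
```

Request:
drive_tool --moves "50 0 0 .03 0 0 0;50 0 0 .02 0 0 0;50 0 0 .02 0 0 0;50 0 0 .02 0 0 0;50 0 0 .01 0 0 0;50 0 0 0 0 0 0;50 0 0 0 0 0 0;50 0 0 0 0 0 0;50 0 0 0 0 0 0;50 0 0 0 0 0 0"

```text
time_s: 54.95
ee_pos: [0.4408, -0.006, 0.0376]
ee_rot: [3.141, 0.0, 1.571]
force: [-1.4, -0.5, 0.0]
width: 0.0556
grasp_force: 65.2
```

Request:
drive_tool --moves "50 0 0 .01 0 0 0;50 0 0 0 0 0 0;56 0 0 0 0 0 0;59 0 0 0 0 0 0;62 0 0 0 0 0 0;66 0 0 0 0 0 0;70 0 0 0 0 0 0;73 0 0 0 0 0 0;73 0 0 0 0 0 0;73 0 0 -.1 0 0 0"

```text
time_s: 56.2
ee_pos: [0.4407, -0.006, 0.0398]
ee_rot: [-3.141, -0.0, 1.571]
force: [0.0, 0.6, 0.2]
width: 0.073
grasp_force: 0.0
```

Request:
drive_tool --moves "73 0 0 -.3 0 0 0;73 0 0 -.6 0 0 0;73 0 0 -1 0 0 0;73 0 0 -1 0 0 0;73 0 0 -1 0 0 0;73 0 0 -1 0 0 0;73 0 0 -.5 0 0 0;73 0 0 -.2 0 0 0;73 0 0 0 0 0 0;73 0 0 0 0 0 0"

```text
time_s: 57.45
ee_pos: [0.4403, -0.0059, 0.179]
ee_rot: [-3.14, -0.0, 1.571]
force: [0.4, -0.4, 0.4]
width: 0.0729
grasp_force: 0.0
```

```bash
python3 - <<'E'
from h import *
s,T=pose();g=grab('wrist');C=cloud(g);print(s['ee_pos'],s['width'],s['time_s'],s['force']);cases(C);seated(C,.4408,-.006,.0331);seated(C,.432,-.108,.0258,R=.035)
save(grab('side'),'end.png')
E
```

```text
[ 0.44033638 -0.00591747  0.17904792] 0.07290738150809474 57.45 [ 0.38764207 -0.36714922  0.43668707]
px [226.  65.] n 316 z 0.0165 enc [370.5  98.7] 47.4 bbox [0.3665 0.0989 0.016 ] [0.0386 0.0465 0.0099]
px [267.  86.] n 61 z 0.016 enc [387.1  90.8] 35.2 bbox [0.3877 0.0908 0.0161] [0.0169 0.0319 0.0098]
px [323. 185.] n 1801 z 0.0156 enc [440.8  -6.2] 82.2 bbox [ 0.4407 -0.006   0.0149] [0.0811 0.0815 0.0077]
px [320. 163.] n 70 z 0.0161 enc [439.8  11.1] 46.6 bbox [0.4398 0.017  0.016 ] [0.0466 0.012  0.0099]
px [314. 278.] n 663 z 0.0138 enc [ 431.8 -108.3] 47.0 bbox [ 0.4316 -0.1082  0.0136] [0.0449 0.0468 0.0052]
px [314. 273.] n 101 z 0.0166 enc [ 431.6 -104.3] 20.9 bbox [ 0.4316 -0.1009  0.0161] [0.0207 0.0094 0.0097]
px [253. 291.] n 69 z 0.0119 enc [ 363.9 -125.5] 33.6 bbox [ 0.3638 -0.1255  0.0124] [0.0053 0.0333 0.0028]
px [310. 331.] n 424 z 0.0137 enc [ 426.5 -193. ] 65.2 bbox [ 0.4265 -0.1812  0.0136] [0.0648 0.0364 0.0051]
px [310. 335.] n 217 z 0.0161 enc [ 425.2 -194.3] 41.3 bbox [ 0.4252 -0.1851  0.016 ] [0.0413 0.0205 0.0099]
seated 2924 [ 0.4397 -0.0049  0.0326] [439.9  -6.1] 58.5 zslope [ 0.    -0.001]
seated 309 [ 0.4314 -0.1065  0.0253] [ 431.3 -107.2] 22.4 zslope [ 0.006 -0.016]
```

View pics/end.png

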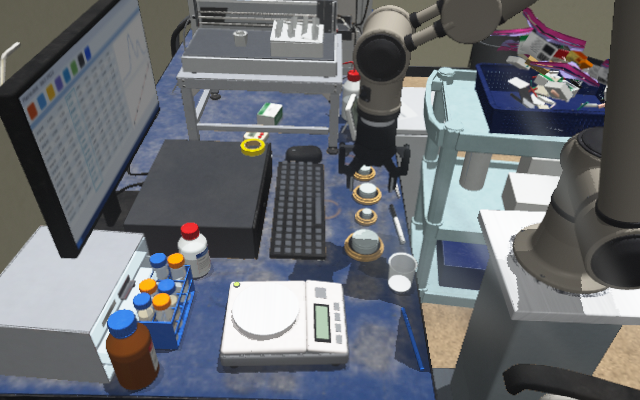

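The pan is empty. All four weights stand in their cases, at pixels (364,243), (366,214), (367,190) and (364,170), and the gripper is clear of them.

```bash
python3 -c "
from station import ticket
print(ticket.sign_off())"
```

```text
the job is handed in; nothing more can be done
None
```

All four weights went from the pan into their own cases in order (50, 100, 200, 500 g), each measured seated flat and within about 1.5 mm of its case's centre, and I handed the job in at about 58 s; the sign-off gave no verdict.

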